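# Set the jars into the countertop rack by height

### The arm

A 6-joint arm with a two-finger parallel gripper is mounted at the origin on a cart in front of the work surface, level with it; the furniture and walls round the work are solid. World frame = base frame: x ahead of the robot, y to its left, z up, the work surface at z = 0. Lengths are in m, angles in rad, forces in N, time in s.
With the tool pointing down it reaches from about 0.3 to 0.775 m from the base axis. Payload 14.6 kg.
Tool frame: the origin (TCP) lies on the mounting face of the last link; the fingertips stand 199 mm ahead of it and the grasp point (between the pads) lies 180 mm ahead of it; z points along the fingers, y is the line along which they close (so a half turn about z gives the same grasp; the last joint's range is limited). The gripper opens to 94 mm and grips with 3 to 60 N. Pads are 16 mm wide; open, the fingers measure 119 mm over their backs; the gripper's body (75 mm by 177 mm) begins 78 mm behind the grasp point.
Start: joints at [1.134, 0.3, 1.521, -0, 1.321, -0.067], TCP at [0.199, 0.513, 0.405] pointing down, gripper open.
Joint ranges: [-3.03, 3.03], [-0.79, 2.21], [0.23, 2.52], [-1.04, 4.18], [0, 3.07], [-2.55, 2.55]. Speed limits (rad/s): [2.22, 2.22, 2.57, 3.14, 3.14, 3.14].

### API

Orientations are given as [roll, pitch, yaw] about the fixed x, y, z axes, in that order (R = Rz(yaw) Ry(pitch) Rx(roll)).
In Python, from station import telemetry, cams, workorder, finder gives the robot as it stands.
- The arm moves only by the tool jog_arm, never from a script. Its argument "rows" is a list of rows, each an object with "gripper": the finger opening in m, from 0 to 0.094; "slide": the shift along the tool's x, y, z in m, a list of three; "spin": the turn about the tool's z in rad. In form: [{"gripper": gripper, "slide": [tx, ty, tz], "spin": spin}, ...]. A call has 1 to 8 rows; each row is the pose to reach, as a shift and turn from the pose commanded when the call began, along the tool's axes at that moment; what a row does not reach only later rows make up. A row lasts 1/10 s, in which the tool goes at most 50 mm and 8.59 degrees, less where a joint would pass 70% of its speed; a pose out of reach is approached as far as the arm can. A call with a gripper value outside its range is refused whole. The fingers move at their own pace and stop on an object; "squeeze" is the grip in N (left out, the last holds). Time passes only in rows, so rows that repeat a pose let the fingers close. It gives the time, the measured TCP pose, the force, the opening and the grip force at its end, in the units of the state.
- telemetry.get_obs(): the state, without advancing time (a new reading comes with each control period).
- cams.camera(name): name is "scene" or "side" or "wrist"; returns (picture, depth): 400x640x3 uint8, red, green, blue; 400x640 float32, m along the optical axis (not along the pixel's ray), 0 where there is no reading.
- cams.camera_info(name): a dict with "camera_matrix" (3x3 intrinsics, pixels), "k1" (the pictures are not rectified: a ray, as slopes to the right and down, at radius r is drawn at 1 + k1 r^2 times it, then the intrinsics apply), "R" (3x3) and "t" (3): a world point X has camera coordinates R X + t; the wrist camera has in their place "tool_from_camera" (4x4, takes a point from camera to tool coordinates, whose origin is the TCP and whose axes are the flange's). Camera axes: x right, y down, z forward; pixel columns grow to the right and rows downward; lengths in m; the calibration is good to about 2 mm. A picture is of the moment at which its call begins: read the wrist's pose just before it. camera_info takes no time and is no camera call.
- workorder.hand_in(): hands the job in; it is judged then, once.
Trained networks look in the newest picture that a camera, given by its name, has taken for a name from the list of things; names that differ only in an ending like _2 or _b are one class to them, and where a whole thing is asked for, a point or a joint stands for the part that bears it (a point fixed in the world has none). Each returns a list of dicts, best first, with "confidence" (0 to 1); they miss things now and then, are a little off and sometimes report something else, mostly with a low value. They report only what shows in the picture. A call takes as long as a camera call.
- finder.find_in(target, camera): "point" ([x, y, z] in m, in world coordinates, good to about 4 mm: the middle of the surface that is visible of it).
- finder.masks_of(target, camera): "region" (400x640 bool, what is visible of it).
The state is a dict: "time_s": time; "qpos": joint angles; "joint_vel": joint speeds; "tau": joint torques, N m; "ee_pos": TCP position; "eef_rot": TCP orientation; "force": force on the tool from outside, world axes, zero at the start; "moment": the same for the moment, N m; "grip_width": finger opening in m; "grip_force": force on a finger pad.
Only numpy, scipy, OpenCV 4.12 (cv2) and the standard library are available. Lean on these libraries where they do the work, as an engineer would, in place of code of your own. Each camera call takes 0.05 s, during which the arm holds its last target. There are 200 camera calls.

### The job

Put the pepper mill and the three white storage jars into the four empty pockets of the wooden rack, one to a pocket, so that the row falls in height step by step from the vinegar bottle at one end to the salt shaker at the other and every lid can be seen and reached. Set each one down upright on the pocket floor without dropping it, knock nothing over, leave the bottle and the shaker in their pockets, and leave the rack standing where it is.

Things in the scene. Friction and masses are not known exactly. Their poses are not given: they have to be found in the camera images.
- rack: Loose wooden jar rack, 750 g, 90 mm (x) by 510 mm (y): a low tray with six equal pockets in a row along y, centres at x = 0, y = -210, -126, -42, 42, 126, 210 mm, each 78 x 78 mm inside, floor 12 mm above the worktop; dividers 6 mm thick, up to 32 mm; side walls up to 35, end boards 49 mm above the worktop. Origin: centre of underside, z up.
- vinegar_bottle: Vinegar bottle with a dark red cap, 64 mm in diameter, 230 mm tall, the tallest of the row; stands in one end pocket of the rack (y = +210 or -210 mm, it varies) and stays there. Origin: centre of its underside; z up.
- salt_shaker: Glass salt shaker with a grey metal cap, 44 mm in diameter, 90 mm tall, the lowest of the row; stands in the other end pocket of the rack and stays there. Origin: centre of its underside; z up.
- pepper_mill: Dark brown wooden pepper mill, 170 mm tall, higher than any jar: waisted body up to 58 mm in diameter, 122 mm high; above it a round head up to 49 mm in diameter (123 to 159 mm), then a metal knob 12 mm wide. One rigid piece, about 180 g. Origin: centre of underside, z up along its axis. Round: yaw is of no account.
- jar_large: The largest of three white stoneware storage jars: a straight upright cylinder, diameter 60 mm, height 150 mm in all; the top 16 mm is a fixed flat pale wooden lid (diameter 2 mm less, over a 2.5 mm groove 3 mm deep); about 300 g. Origin: centre of underside, z up along its axis. Round: yaw is of no account.
- jar_medium: The middle one of three white stoneware storage jars: a straight upright cylinder, diameter 55 mm, height 130 mm in all; the top 16 mm is a fixed flat pale wooden lid (diameter 2 mm less, over a 2.5 mm groove 3 mm deep); about 260 g. Origin: centre of underside, z up along its axis. Round: yaw is of no account.
- jar_small: The smallest of three white stoneware storage jars: a straight upright cylinder, diameter 50 mm, height 110 mm in all; the top 16 mm is a fixed flat pale wooden lid (diameter 2 mm less, over a 2.5 mm groove 3 mm deep); about 220 g. Origin: centre of underside, z up along its axis. Round: yaw is of no account.

How it is judged:
At the end, for the whole second after the job is handed in: Along the rack: vinegar bottle, pepper mill, large, medium, small jar, salt shaker, one to a pocket (within 20 mm of its centre each way, at most 6 mm above its floor), upright within 0.1 rad, at rest; rack level and within 30 mm of its start (((y of vinegar_bottle in the frame of rack between 0.19 and 0.23 m and y of pepper_mill in the frame of rack between 0.106 and 0.146 m and y of jar_large in the frame of rack between 0.022 and 0.062 m and y of jar_medium in the frame of rack between -0.062 and -0.022 m and y of jar_small in the frame of rack between -0.146 and -0.106 m and y of salt_shaker in the frame of rack between -0.23 and -0.19 m) or (y of vinegar_bottle in the frame of rack between -0.23 and -0.19 m and y of pepper_mill in the frame of rack between -0.146 and -0.106 m and y of jar_large in the frame of rack between -0.062 and -0.022 m and y of jar_medium in the frame of rack between 0.022 and 0.062 m and y of jar_small in the frame of rack between 0.106 and 0.146 m and y of salt_shaker in the frame of rack between 0.19 and 0.23 m)) and x of vinegar_bottle in the frame of rack between -0.02 and 0.02 m and z of each of vinegar_bottle, pepper_mill, jar_large, jar_medium, jar_small, salt_shaker in the frame of rack below 0.018 m and angle between each of vinegar_bottle, pepper_mill, jar_large, jar_medium, jar_small, salt_shaker's own z axis and vertical below 0.1 rad and linear speed of each of vinegar_bottle, pepper_mill, jar_large, jar_medium, jar_small, salt_shaker, rack below 0.02 m/s and angular speed of each of vinegar_bottle, pepper_mill, jar_large, jar_medium, jar_small, salt_shaker below 0.2 rad/s and x of pepper_mill in the frame of rack between -0.02 and 0.02 m and x of jar_large in the frame of rack between -0.02 and 0.02 m and x of jar_medium in the frame of rack between -0.02 and 0.02 m and x of jar_small in the frame of rack between -0.02 and 0.02 m and x of salt_shaker in the frame of rack between -0.02 and 0.02 m and distance of rack from where it was at the start of the episode below 0.03 m and angle between rack's own z axis and vertical below 0.05 rad); the robot touches nothing.
It fails at once if a jar, the mill, the bottle or the shaker is tipped over (angle between any of vinegar_bottle, pepper_mill, jar_large, jar_medium, jar_small, salt_shaker's own z axis and vertical above 0.7 rad).
It fails at once if a jar or the mill is dropped: let go so that it falls more than about 2.5 cm (0.7 m/s while no finger touches it) ((linear speed of pepper_mill above 0.7 m/s and contact force between the fingers and pepper_mill below 0.2 N) or (linear speed of jar_large above 0.7 m/s and contact force between the fingers and jar_large below 0.2 N) or (linear speed of jar_medium above 0.7 m/s and contact force between the fingers and jar_medium below 0.2 N) or (linear speed of jar_small above 0.7 m/s and contact force between the fingers and jar_small below 0.2 N)).
It fails at once if the rack is shoved more than 4 cm from where it stood (distance of rack from where it was at the start of the episode above 0.04 m).
It fails at once if the vinegar bottle or the salt shaker is taken out of its pocket (z of any of vinegar_bottle, salt_shaker in the frame of rack above 0.04 m).
It also fails if it takes over 112 s, if anything falls off the work surface, if the arm or the gripper's body presses on something with over 40 N, if the wrist force passes 120 N, or if a joint passes its speed limit or range.

## Working session

There is one attempt and no reset: what is moved stays moved. The work goes in short steps, Python scripts to look and compute and a tool call to move; the robot and the scene stay as the last step left them, time stands still between calls to the robot, and variables do not carry over. Pictures are saved under pics/ and viewed, at most 14 in all, crops included, and the job is handed in when it is done.

Besides the shell and the picture viewer there is one more tool, called after "Request:" as name(argument=value, ...) on one line, values as JSON. jog_arm: Moves the arm, as the interface text tells. Its arguments: {"type":"object","properties":{"rows":{"type":"array","items":{"type":"object","properties":{"gripper":{"type":"number"},"slide":{"type":"array","items":{"type":"number"}},"spin":{"type":"number"}}}},"squeeze":{"type":"number"}},"required":["rows"]}

```bash
mkdir -p pics; ls; cat > h.py <<'E'
import numpy as np, cv2
from station import telemetry, cams, workorder, finder
N=['rack','vinegar_bottle','salt_shaker','pepper_mill','jar_large','jar_medium','jar_small']
def save(n,f):
    p,d=cams.camera(n); cv2.imwrite('pics/'+f,p[:,:,::-1]); return p,d
def cloud(n,d,mask):
    """world points of mask pixels from depth (fixed cameras)"""
    i=cams.camera_info(n); K=np.array(i['camera_matrix']);k=i['k1']
    v,u=np.nonzero(mask&(d>0)); z=d[v,u]
    pts=np.stack([u,v],1).astype(float)[:,None]
    xy=cv2.undistortPoints(pts,K,np.array([k,0,0,0.]))[:,0]
    c=np.c_[xy*z[:,None],z]
    R=np.array(i['R']);t=np.array(i['t'])
    return (c-t)@R
E
python3 - <<'E'
from h import *
o=telemetry.get_obs();print({k:np.round(v,3) for k,v in o.items()})
for c in ['scene','side']:
    p,d=save(c,c+'0.png')
    for n in N:
        for r in finder.find_in(n,c)[:2]: print(c,n,np.round(r['point'],3),round(r['confidence'],2))
E
```

```text
pics
{'time_s': np.float64(0.0), 'qpos': array([ 1.134,  0.3  ,  1.522,  0.   ,  1.321, -0.067]), 'joint_vel': array([-0.002,  0.   ,  0.   , -0.001,  0.001, -0.   ]), 'tau': array([-0.0000e+00, -5.3181e+01, -3.5273e+01,  7.1000e-02,  2.4000e-02,
       -0.0000e+00]), 'ee_pos': array([0.199, 0.513, 0.404]), 'eef_rot': array([-3.141, -0.   ,  2.772]), 'force': array([-0.446,  0.183, -0.685]), 'moment': array([0.003, 0.062, 0.059]), 'grip_force': np.float64(0.0), 'grip_width': np.float64(0.094)}
scene rack [0.638 0.039 0.021] 0.57
scene rack [0.642 0.224 0.068] 0.53
scene vinegar_bottle [ 0.618 -0.184  0.124] 0.67
scene salt_shaker [0.642 0.224 0.07 ] 0.63
scene pepper_mill [ 0.405 -0.258  0.086] 0.63
scene jar_large [ 0.431 -0.071  0.104] 0.96
scene jar_medium [0.433 0.1   0.102] 0.95
scene jar_small [0.436 0.295 0.106] 0.64
scene jar_small [ 0.431 -0.068  0.105] 0.64
side vinegar_bottle [ 0.611 -0.186  0.133] 0.92
side salt_shaker [0.636 0.221 0.072] 0.82
side pepper_mill [ 0.402 -0.26   0.085] 0.96
side jar_large [ 0.429 -0.07   0.116] 0.84
side jar_medium [0.433 0.097 0.111] 0.61
side jar_small [0.413 0.306 0.114] 0.72
```

View pics/scene0.png

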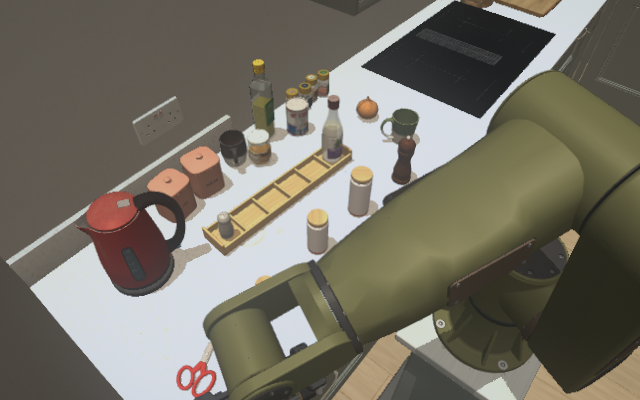

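View pics/side0.png

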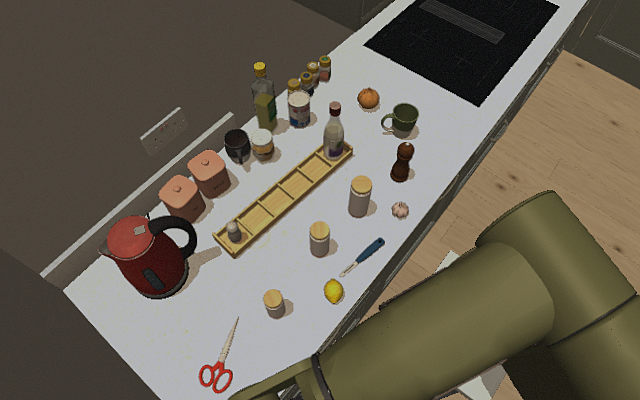

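The side view shows the small jar at (274,303), medium at (319,238), large at (360,196) and the mill at (402,161). The bottle (334,132) is at the far, -y end of the rack and the shaker (233,231) at the near, +y end. Next I measure with depth.

```bash
cat >> h.py <<'E'
from scipy.optimize import least_squares
def masks(n,c):
    r=finder.masks_of(n,c); return (r[0]['region'],r[0]['confidence']) if r else (None,0)
def fitaxis(P,rad):
    """vertical cylinder of known radius: fit the side points"""
    f=lambda q:np.hypot(P[:,0]-q[0],P[:,1]-q[1])-rad
    return least_squares(f,P[:,:2].mean(0)+[0.01,0],loss='soft_l1',f_scale=.002)
E
python3 - <<'E'
from h import *
D={'vinegar_bottle':64,'salt_shaker':44,'jar_large':60,'jar_medium':55,'jar_small':50,'pepper_mill':58}
for c in ['side','scene']:
    p,d=cams.camera(c); i=cams.camera_info(c); print(c,'cam at',np.round(-np.array(i['R']).T@i['t'],2))
    for n in N:
        m,cf=masks(n,c)
        if m is None: print(c,n,None);continue
        m=cv2.erode(m.astype(np.uint8),np.ones((3,3)))>0
        P=cloud(c,d,m); z=P[:,2]
        zt=np.percentile(z,98)
        if n=='rack':
            np.save('rack_'+c,P); print(c,n,len(P),np.round(np.percentile(P,[1,99],axis=0),3).tolist());continue
        T=P[z>zt-.006]
        S=P[(z<zt-.022)&(z>.03)] if 'jar' in n else P[(z>.03)&(z<.09)]
        r=fitaxis(S,D[n]/2000)
        print(c,n,round(cf,2),len(P),'ztop',round(zt,3),'zmin',round(z.min(),3),'topmid',np.round((T.max(0)+T.min(0))/2,3)[:2],np.round(np.ptp(T,axis=0),3)[:2],'axis',np.round(r.x,3),'rms',round(np.sqrt(np.mean(r.fun**2)),4))
E
```

```text
side cam at [0.13 0.48 1.14]
side rack 3572 [[0.579, -0.237, 0.007], [0.694, 0.26, 0.049]]
side vinegar_bottle 0.93 807 ztop 0.244 zmin 0.025 topmid [ 0.621 -0.2  ] [0.026 0.026] axis [ 0.624 -0.203] rms 0.0015
side salt_shaker 0.5 216 ztop 0.103 zmin 0.024 topmid [0.647 0.217] [0.022 0.025] axis [0.655 0.212] rms 0.0019
side pepper_mill 0.78 521 ztop 0.162 zmin 0.008 topmid [ 0.412 -0.271] [0.029 0.023] axis [ 0.414 -0.285] rms 0.0034
side jar_large 0.74 614 ztop 0.153 zmin 0.013 topmid [ 0.435 -0.087] [0.05  0.051] axis [ 0.439 -0.092] rms 0.0012
side jar_medium 0.96 504 ztop 0.133 zmin 0.015 topmid [0.443 0.087] [0.049 0.047] axis [0.447 0.083] rms 0.0013
side jar_small 0.96 414 ztop 0.113 zmin 0.019 topmid [0.419 0.298] [0.043 0.041] axis [0.421 0.296] rms 0.0007
scene cam at [0.01 0.62 0.97]
scene rack 3766 [[0.579, -0.237, 0.009], [0.694, 0.264, 0.049]]
scene vinegar_bottle 0.65 872 ztop 0.242 zmin 0.024 topmid [ 0.619 -0.195] [0.023 0.023] axis [ 0.626 -0.203] rms 0.0017
scene salt_shaker 0.84 289 ztop 0.103 zmin 0.023 topmid [0.646 0.22 ] [0.02  0.022] axis [0.655 0.215] rms 0.002
scene pepper_mill 0.68 622 ztop 0.159 zmin 0.004 topmid [ 0.409 -0.268] [0.028 0.024] axis [ 0.417 -0.284] rms 0.0034
scene jar_large 0.8 863 ztop 0.153 zmin 0.009 topmid [ 0.438 -0.088] [0.053 0.055] axis [ 0.441 -0.091] rms 0.0013
scene jar_medium 0.79 735 ztop 0.133 zmin 0.008 topmid [0.443 0.09 ] [0.046 0.043] axis [0.447 0.084] rms 0.0011h.py:21: RuntimeWarning: Mean of empty slice.
  return least_squares(f,P[:,:2].mean(0)+[0.01,0],loss='soft_l1',f_scale=.002)
  ret = um.true_divide(
Traceback (most recent call last):
  File "h.py", line 21, in fitaxis
    return least_squares(f,P[:,:2].mean(0)+[0.01,0],loss='soft_l1',f_scale=.002)
ValueError: Initial guess is outside of provided bounds
```

```bash
cat > rack.py <<'E'
from h import *
B=[((0,0,.006),(.045,.255,.006))]+[((0,y,.016),(.039,.003,.016)) for y in np.arange(-168,169,84)/1e3]+\
  [((s*.042,0,.0175),(.003,.255,.0175)) for s in(-1,1)]+[((0,s*.252,.0245),(.045,.003,.0245)) for s in(-1,1)]
def sdf(P):
    o=[]
    for c,h in B:
        q=np.abs(P-np.array(c))-np.array(h)
        o.append(np.linalg.norm(np.maximum(q,0),axis=1)+np.minimum(q.max(1),0))
    return np.min(o,0)
def res(q,P):
    c,s=np.cos(q[2]),np.sin(q[2]); L=P-[q[0],q[1],q[3]]
    return sdf(np.c_[c*L[:,0]+s*L[:,1],-s*L[:,0]+c*L[:,1],L[:,2]])
def fitrack(P,g=(.638,.01,.05,.003)):
    return least_squares(res,g,args=(P,),loss='soft_l1',f_scale=.002,x_scale=[.01,.01,.02,.005])
E
python3 - <<'E'
from rack import *
for c in ['side','scene']:
    P=np.load(f'rack_{c}.npy')
    for y0 in(.0,.01,.02):
        r=fitrack(P,(.638,y0,-.05,.003)); print(c,np.round(r.x,4),round(r.cost*1e6,1),len(P),round(np.median(np.abs(r.fun)),4))
a=-r.x[2];
q=r.x
for y in (-210,-126,-42,42,126,210):
    y/=1e3; print(y,np.round([q[0]-np.sin(q[2])*y,q[1]+np.cos(q[2])*y],3))
for c in ['side','scene']:
    p,d=cams.camera(c)
    m,_=masks('pepper_mill',c); P=cloud(c,d,cv2.erode(m.astype(np.uint8),np.ones((3,3)))>0)
    i=cams.camera_info(c); C=-np.array(i['R']).T@np.array(i['t'])
    # silhouette width per height: lateral spread perpendicular to viewing direction
    u=P[:,:2].mean(0)-C[:2]; u/=np.linalg.norm(u); n=np.array([-u[1],u[0]])
    for z in np.arange(.01,.17,.01):
        S=P[abs(P[:,2]-z)<.005]
        if len(S)>4:
            l=S[:,:2]@n; print(c,round(z,3),len(S),'w',round(np.ptp(l),3),'mid',round((l.max()+l.min())/2,4),'front',round((S[:,:2]@u).min(),4))
    print('u',u,'n',n)
    A=cloud(c,d,np.ones(d.shape,bool))
    for x0,x1 in((.66,.70),(.70,.73),(.73,.76)):
        for y0 in np.arange(-.2,.25,.1):
            S=A[(A[:,0]>x0)&(A[:,0]<x1)&(A[:,1]>y0)&(A[:,1]<y0+.1)]
            if len(S): print(c,x0,round(y0,2),'maxz',round(np.percentile(S[:,2],99),3),end=' ')
    print()
E
```

```text
side [ 6.372e-01  7.600e-03 -6.290e-02  2.000e-04] 5208.7 3572 0.0014
side [ 6.372e-01  7.600e-03 -6.290e-02  2.000e-04] 5208.7 3572 0.0014
side [ 6.372e-01  7.600e-03 -6.290e-02  2.000e-04] 5208.7 3572 0.0014
scene [ 0.6371  0.0131 -0.0566  0.0011] 5029.5 3766 0.0014
scene [ 0.6368  0.0086 -0.0565  0.0011] 4528.0 3766 0.0013
scene [ 0.6368  0.0086 -0.0565  0.0011] 4528.0 3766 0.0013
-0.21 [ 0.625 -0.201]
-0.126 [ 0.63  -0.117]
-0.042 [ 0.634 -0.033]
0.042 [0.639 0.05 ]
0.126 [0.644 0.134]
0.21 [0.649 0.218]
side 0.01 16 w 0.042 mid 0.2908 front 0.3757
side 0.02 28 w 0.044 mid 0.2875 front 0.3768
side 0.03 28 w 0.046 mid 0.2878 front 0.3768
side 0.04 33 w 0.042 mid 0.2876 front 0.3762
side 0.05 34 w 0.043 mid 0.2879 front 0.3768
side 0.06 35 w 0.041 mid 0.2876 front 0.3807
side 0.07 30 w 0.036 mid 0.2868 front 0.3817
side 0.08 23 w 0.032 mid 0.2871 front 0.3832
side 0.09 19 w 0.028 mid 0.2865 front 0.384
side 0.1 12 w 0.023 mid 0.2906 front 0.382
side 0.11 15 w 0.032 mid 0.2883 front 0.3788
side 0.12 33 w 0.036 mid 0.2876 front 0.3779
side 0.13 20 w 0.037 mid 0.2888 front 0.3775
side
[... 1028 characters left out ...]
w 0.032 mid 0.2633 front 0.3931
scene 0.12 38 w 0.038 mid 0.2623 front 0.3914
scene 0.13 33 w 0.04 mid 0.2629 front 0.3931
scene 0.14 46 w 0.04 mid 0.264 front 0.3914
scene 0.15 75 w 0.04 mid 0.2627 front 0.394
scene 0.16 38 w 0.026 mid 0.2632 front 0.3975
u [ 0.40951244 -0.91230453] n [0.91230453 0.40951244]
scene 0.66 -0.2 maxz 0.039 scene 0.66 -0.1 maxz 0.038 scene 0.66 0.0 maxz 0.039 scene 0.66 0.1 maxz 0.038 scene 0.66 0.2 maxz 0.09 scene 0.7 -0.2 maxz 0.006 scene 0.7 -0.1 maxz 0.006 scene 0.7 0.0 maxz 0.007 scene 0.7 0.1 maxz 0.006 scene 0.7 0.2 maxz 0.034 scene 0.73 -0.2 maxz 0.006 scene 0.73 -0.1 maxz 0.005 scene 0.73 0.0 maxz 0.005 scene 0.73 0.1 maxz 0.005 scene 0.73 0.2 maxz 0.005
```

Request:
jog_arm(rows=[{"gripper":0.094,"slide":[-0.03,-0.012,0],"spin":0.12},{"gripper":0.094,"slide":[-0.07,-0.03,0],"spin":0.27},{"gripper":0.094,"slide":[-0.115,-0.05,0],"spin":0.42},{"gripper":0.094,"slide":[-0.16,-0.07,0],"spin":0.57},{"gripper":0.094,"slide":[-0.205,-0.09,0],"spin":0.72},{"gripper":0.094,"slide":[-0.25,-0.107,0],"spin":0.87},{"gripper":0.094,"slide":[-0.275,-0.118,0],"spin":1.02},{"gripper":0.094,"slide":[-0.285,-0.122,0],"spin":1.17}])

```text
time_s: 2.6
ee_pos: [0.422, 0.2941, 0.4046]
eef_rot: [3.141, 0.0, 1.593]
force: [-1.0, 0.6, 0.0]
grip_width: 0.0936
grip_force: 0.0
```

Request:
jog_arm(rows=[{"gripper":0.094,"slide":[0.002,0,0.02],"spin":0.03},{"gripper":0.094,"slide":[0.002,0,0.05],"spin":0.03},{"gripper":0.094,"slide":[0.002,0,0.085],"spin":0.03},{"gripper":0.094,"slide":[0.002,0,0.115],"spin":0.03},{"gripper":0.094,"slide":[0.002,0,0.14],"spin":0.03},{"gripper":0.094,"slide":[0.002,0,0.154],"spin":0.03},{"gripper":0.094,"slide":[0.002,0,0.154],"spin":0.03}])

```text
time_s: 3.3
ee_pos: [0.4202, 0.2979, 0.2494]
eef_rot: [-3.139, 0.001, 1.572]
force: [0.7, -0.3, 0.4]
grip_width: 0.0943
grip_force: 0.0
```

```bash
python3 -c "
from h import *
save('wrist','w1.png')"
```

```text
(no output)
```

View pics/w1.png

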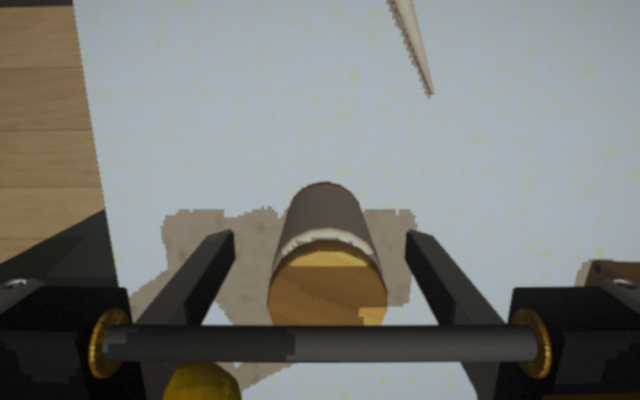

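The wrist view shows the lid at (326,290), midway between the fingers (225 and 415), so I can grip.

Request:
jog_arm(rows=[{"gripper":0.03,"slide":[0,0,0],"spin":0},{"gripper":0.03,"slide":[0,0,0],"spin":0},{"gripper":0.03,"slide":[0,0,0],"spin":0},{"gripper":0.03,"slide":[0,0,0],"spin":0},{"gripper":0.03,"slide":[0,0,0],"spin":0},{"gripper":0.03,"slide":[0,0,0],"spin":0}], squeeze=25)

```text
time_s: 3.95
ee_pos: [0.4205, 0.2981, 0.2508]
eef_rot: [3.141, -0.0, 1.572]
force: [0.3, 0.4, -1.5]
grip_width: 0.0503
grip_force: 24.9
```

Request:
jog_arm(rows=[{"gripper":0.03,"slide":[0,0,-0.02],"spin":0},{"gripper":0.03,"slide":[0,0,-0.055],"spin":0},{"gripper":0.03,"slide":[0,0,-0.095],"spin":0},{"gripper":0.03,"slide":[-0.015,0.02,-0.12],"spin":0},{"gripper":0.03,"slide":[-0.04,0.055,-0.13],"spin":0},{"gripper":0.03,"slide":[-0.07,0.095,-0.13],"spin":0},{"gripper":0.03,"slide":[-0.1,0.135,-0.13],"spin":0},{"gripper":0.03,"slide":[-0.125,0.17,-0.13],"spin":0}])

```text
time_s: 4.75
ee_pos: [0.592, 0.1714, 0.3804]
eef_rot: [-3.141, 0.0, 1.571]
force: [0.4, 1.0, -1.3]
grip_width: 0.0499
grip_force: 24.8
```

Request:
jog_arm(rows=[{"gripper":0.03,"slide":[-0.022,0.03,0],"spin":0},{"gripper":0.03,"slide":[-0.034,0.048,0],"spin":0},{"gripper":0.03,"slide":[-0.039,0.054,0],"spin":0},{"gripper":0.03,"slide":[-0.039,0.054,0],"spin":0},{"gripper":0.03,"slide":[-0.039,0.054,0],"spin":0}])

```text
time_s: 5.25
ee_pos: [0.6439, 0.1351, 0.3805]
eef_rot: [-3.141, -0.0, 1.573]
force: [-0.1, -0.3, -2.9]
grip_width: 0.05
grip_force: 24.8
```

```bash
python3 - <<'E'
from h import *
print({k:np.round(v,4) for k,v in telemetry.get_obs().items() if k in('ee_pos','eef_rot','force','grip_width')})
for c in ['side','scene']:
    p,d=save(c,c+'1.png')
    for n,D in (('jar_small',50),('rack',0)):
        m,cf=masks(n,c)
        if m is None: print(c,n,None); continue
        P=cloud(c,d,cv2.erode(m.astype(np.uint8),np.ones((3,3)))>0)
        if n=='rack':
            from rack import *
            print(c,'rack',np.round(fitrack(P,(.637,.008,-.06,.001)).x,4))
        else:
            z=P[:,2]; r=fitaxis(P[z<np.percentile(z,98)-.03],D/2000); print(c,n,cf,np.round(r.x,4),np.round(np.percentile(z,[1,98]),3),r.cost)
E
```

```text
{'ee_pos': array([0.6439, 0.1351, 0.3805]), 'eef_rot': array([-3.1410e+00, -1.0000e-04,  1.5725e+00]), 'force': array([-0.0899, -0.2922, -2.866 ]), 'grip_width': np.float64(0.05)}
side jar_small 0.66 [0.6446 0.1343] [0.14 0.24] 9.064284686115988e-05
side rack [ 6.388e-01  6.800e-03 -5.410e-02  3.000e-04]
scene jar_small 0.83 [0.6439 0.1335] [0.143 0.243] 0.00017186807480405495
scene rack [ 0.6369  0.0084 -0.055   0.0012]
```

View pics/side1.png

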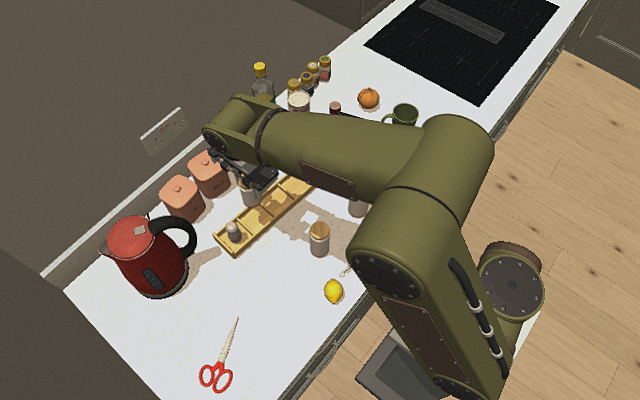

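The side view shows the small jar held at (248,195) over the pocket next to the shaker. Its measured position matches the pocket, so I lower it.

Request:
jog_arm(rows=[{"gripper":0.03,"slide":[-0.001,0,0.02],"spin":0},{"gripper":0.03,"slide":[-0.001,0,0.05],"spin":0},{"gripper":0.03,"slide":[-0.001,0,0.075],"spin":0},{"gripper":0.03,"slide":[-0.001,0,0.095],"spin":0},{"gripper":0.03,"slide":[-0.001,0,0.107],"spin":0},{"gripper":0.03,"slide":[-0.001,0,0.113],"spin":0},{"gripper":0.03,"slide":[-0.001,0,0.116],"spin":0},{"gripper":0.03,"slide":[-0.001,0,0.116],"spin":0}])

```text
time_s: 6.35
ee_pos: [0.6446, 0.1333, 0.2652]
eef_rot: [3.141, -0.0, 1.572]
force: [0.1, 0.1, -2.1]
grip_width: 0.0496
grip_force: 24.8
```

Request:
jog_arm(rows=[{"gripper":0.03,"slide":[0,0,0.001],"spin":0},{"gripper":0.03,"slide":[0,0,0.002],"spin":0},{"gripper":0.03,"slide":[0,0,0.002],"spin":0},{"gripper":0.03,"slide":[0,0,0.002],"spin":0}])

```text
time_s: 6.75
ee_pos: [0.6445, 0.1333, 0.2629]
eef_rot: [3.141, -0.0, 1.572]
force: [0.7, 0.1, -1.9]
grip_width: 0.0501
grip_force: 24.8
```

Request:
jog_arm(rows=[{"gripper":0.03,"slide":[0,0,0.001],"spin":0},{"gripper":0.06,"slide":[0,0,0.001],"spin":0},{"gripper":0.094,"slide":[0,0,0.001],"spin":0},{"gripper":0.094,"slide":[0,0,0.001],"spin":0},{"gripper":0.094,"slide":[0,0,0.001],"spin":0},{"gripper":0.094,"slide":[0,0,0.001],"spin":0}])

```text
time_s: 7.35
ee_pos: [0.6445, 0.1333, 0.2616]
eef_rot: [-3.142, -0.0, 1.572]
force: [0.6, 0.2, 0.1]
grip_width: 0.0864
grip_force: 0.0
```

```bash
python3 - <<'E'
from h import *
c='side';p,d=save(c,'side2.png'); m,cf=masks('jar_small',c)
P=cloud(c,d,cv2.erode(m.astype(np.uint8),np.ones((3,3)))>0);z=P[:,2];r=fitaxis(P[z<np.percentile(z,98)-.03],.025)
print(cf,np.round(r.x,4),np.round(np.percentile(z,[1,98]),3),r.cost, telemetry.get_obs()['grip_width'])
E
```

```text
0.62 [0.6461 0.1322] [0.032 0.124] 7.63183939182634e-05 0.09254470847119364
```

Request:
jog_arm(rows=[{"gripper":0.094,"slide":[0,0,-0.03],"spin":0},{"gripper":0.094,"slide":[0,0,-0.075],"spin":0},{"gripper":0.094,"slide":[0,0,-0.11],"spin":0},{"gripper":0.094,"slide":[-0.01,-0.035,-0.118],"spin":0},{"gripper":0.094,"slide":[-0.02,-0.08,-0.118],"spin":0},{"gripper":0.094,"slide":[-0.03,-0.125,-0.118],"spin":0},{"gripper":0.094,"slide":[-0.04,-0.165,-0.118],"spin":0},{"gripper":0.094,"slide":[-0.05,-0.198,-0.118],"spin":0}])

```text
time_s: 8.25
ee_pos: [0.4445, 0.0828, 0.3797]
eef_rot: [3.141, 0.0, 1.572]
force: [0.6, -0.2, 0.0]
grip_width: 0.0943
grip_force: 0.0
```

Request:
jog_arm(rows=[{"gripper":0.094,"slide":[0,0,0],"spin":0},{"gripper":0.094,"slide":[0,0,0.02],"spin":0},{"gripper":0.094,"slide":[0,0,0.055],"spin":0},{"gripper":0.094,"slide":[0,0,0.09],"spin":0},{"gripper":0.094,"slide":[0,0,0.108],"spin":0},{"gripper":0.094,"slide":[0,0,0.114],"spin":0},{"gripper":0.094,"slide":[0,0,0.114],"spin":0}])

```text
time_s: 8.95
ee_pos: [0.4469, 0.0831, 0.2655]
eef_rot: [-3.141, 0.0, 1.572]
force: [0.2, -0.0, 0.1]
grip_width: 0.0944
grip_force: 0.0
```

Request:
jog_arm(rows=[{"gripper":0.03,"slide":[0,0,0],"spin":0},{"gripper":0.03,"slide":[0,0,0],"spin":0},{"gripper":0.03,"slide":[0,0,0],"spin":0},{"gripper":0.03,"slide":[0,0,0],"spin":0},{"gripper":0.03,"slide":[0,0,0],"spin":0},{"gripper":0.03,"slide":[0,0,0],"spin":0}], squeeze=25)

```text
time_s: 9.55
ee_pos: [0.4466, 0.0831, 0.2658]
eef_rot: [3.141, -0.0, 1.572]
force: [0.0, 0.2, 2.5]
grip_width: 0.0546
grip_force: 25.0
```

Request:
jog_arm(rows=[{"gripper":0.03,"slide":[0,0,-0.02],"spin":0},{"gripper":0.03,"slide":[0,0,-0.055],"spin":0},{"gripper":0.03,"slide":[-0.015,0.01,-0.085],"spin":0},{"gripper":0.03,"slide":[-0.03,0.04,-0.095],"spin":0},{"gripper":0.03,"slide":[-0.033,0.08,-0.095],"spin":0},{"gripper":0.03,"slide":[-0.033,0.12,-0.095],"spin":0},{"gripper":0.03,"slide":[-0.033,0.155,-0.095],"spin":0},{"gripper":0.03,"slide":[-0.033,0.18,-0.095],"spin":0}])

```text
time_s: 10.35
ee_pos: [0.6283, 0.0501, 0.3596]
eef_rot: [-3.14, 0.0, 1.572]
force: [-0.5, 0.8, -2.9]
grip_width: 0.0544
grip_force: 25.0
```

Request:
jog_arm(rows=[{"gripper":0.03,"slide":[0,0.01,0],"spin":0},{"gripper":0.03,"slide":[0,0.013,0],"spin":0},{"gripper":0.03,"slide":[0,0.013,0],"spin":0},{"gripper":0.03,"slide":[0,0.013,0],"spin":0}])

```text
time_s: 10.75
ee_pos: [0.6391, 0.0503, 0.3606]
eef_rot: [-3.141, 0.0, 1.572]
force: [-0.5, 0.1, -2.8]
grip_width: 0.0543
grip_force: 25.0
```

```bash
cat > chk.py <<'E'
from rack import *
import sys
D={'vinegar_bottle':64,'salt_shaker':44,'jar_large':60,'jar_medium':55,'jar_small':50,'pepper_mill':58}
print({k:np.round(v,4) for k,v in telemetry.get_obs().items() if k in('time_s','ee_pos','force','grip_width')})
for c in ['side','scene']:
    p,d=save(c,f'{c}_{sys.argv[1]}.png')
    for n in sys.argv[2:]:
        m,cf=masks(n,c)
        if m is None or m.sum()<60: print(c,n,None); continue
        P=cloud(c,d,cv2.erode(m.astype(np.uint8),np.ones((3,3)))>0)
        if n=='rack': print(c,n,np.round(fitrack(P,(.637,.008,-.057,.001)).x,4)); continue
        z=P[:,2]; zt=np.percentile(z,98); r=fitaxis(P[z<zt-.03],D[n]/2000)
        print(c,n,round(cf,2),len(P),np.round(r.x,4),np.round([z.min(),zt],3),'rms',np.round(np.sqrt(np.mean(r.fun**2)),4))
E
python3 chk.py 3 rack jar_medium jar_small
```

```text
{'time_s': np.float64(10.75), 'ee_pos': array([0.6391, 0.0503, 0.3606]), 'force': array([-0.5014,  0.0689, -2.8173]), 'grip_width': np.float64(0.0543)}
side rack [ 6.38e-01  7.30e-03 -6.24e-02  3.00e-04]
side jar_medium 0.96 390 [0.6386 0.0511] [0.099 0.226] rms 0.0011
side jar_small 0.62 394 [0.6463 0.1322] [0.024 0.125] rms 0.0011
scene rack [0.8683 0.113  0.9934 0.0458]
scene jar_medium 0.75 611 [0.6402 0.0514] [0.101 0.228] rms 0.0014
scene jar_small 0.73 513 [0.6455 0.1316] [0.021 0.125] rms 0.0014
```

Request:
jog_arm(rows=[{"gripper":0.03,"slide":[0,0,0.02],"spin":0},{"gripper":0.03,"slide":[0,0,0.045],"spin":0},{"gripper":0.03,"slide":[0,0,0.065],"spin":0},{"gripper":0.03,"slide":[0,0,0.075],"spin":0},{"gripper":0.03,"slide":[0,0,0.08],"spin":0},{"gripper":0.03,"slide":[0,0,0.082],"spin":0},{"gripper":0.03,"slide":[0,0,0.083],"spin":0},{"gripper":0.03,"slide":[0,0,0.083],"spin":0}])

```text
time_s: 11.95
ee_pos: [0.6397, 0.0503, 0.2784]
eef_rot: [3.141, -0.0, 1.572]
force: [-0.1, 0.8, -3.1]
grip_width: 0.0543
grip_force: 25.0
```

Request:
jog_arm(rows=[{"gripper":0.03,"slide":[0,0,0.001],"spin":0},{"gripper":0.03,"slide":[0,0,0.001],"spin":0},{"gripper":0.06,"slide":[0,0,0.001],"spin":0},{"gripper":0.094,"slide":[0,0,0.001],"spin":0},{"gripper":0.094,"slide":[0,0,0.001],"spin":0},{"gripper":0.094,"slide":[0,0,0.001],"spin":0},{"gripper":0.094,"slide":[0,0,0.001],"spin":0}])

```text
time_s: 12.65
ee_pos: [0.6396, 0.0503, 0.2766]
eef_rot: [-3.142, -0.0, 1.572]
force: [-0.7, -0.1, -0.6]
grip_width: 0.0885
grip_force: 0.0
```

Request:
jog_arm(rows=[{"gripper":0.094,"slide":[0,0,-0.03],"spin":0},{"gripper":0.094,"slide":[0,0,-0.075],"spin":0},{"gripper":0.094,"slide":[0,0,-0.11],"spin":0},{"gripper":0.094,"slide":[-0.02,-0.03,-0.124],"spin":0},{"gripper":0.094,"slide":[-0.048,-0.07,-0.124],"spin":0},{"gripper":0.094,"slide":[-0.076,-0.11,-0.124],"spin":0},{"gripper":0.094,"slide":[-0.105,-0.15,-0.124],"spin":0},{"gripper":0.094,"slide":[-0.13,-0.182,-0.124],"spin":0}])

```text
time_s: 13.45
ee_pos: [0.4556, -0.0807, 0.4007]
eef_rot: [3.141, 0.0, 1.572]
force: [0.3, -0.2, -0.3]
grip_width: 0.094
grip_force: 0.0
```

Request:
jog_arm(rows=[{"gripper":0.094,"slide":[-0.01,-0.015,0],"spin":0},{"gripper":0.094,"slide":[-0.012,-0.018,0],"spin":0},{"gripper":0.094,"slide":[-0.012,-0.018,0.02],"spin":0},{"gripper":0.094,"slide":[-0.012,-0.018,0.055],"spin":0},{"gripper":0.094,"slide":[-0.012,-0.018,0.09],"spin":0},{"gripper":0.094,"slide":[-0.012,-0.018,0.113],"spin":0},{"gripper":0.094,"slide":[-0.012,-0.018,0.12],"spin":0},{"gripper":0.094,"slide":[-0.012,-0.018,0.12],"spin":0}])

```text
time_s: 14.25
ee_pos: [0.4402, -0.0916, 0.2803]
eef_rot: [-3.14, -0.0, 1.572]
force: [0.6, -0.3, 0.9]
grip_width: 0.0939
grip_force: 0.0
```

Request:
jog_arm(rows=[{"gripper":0.03,"slide":[0,0,0],"spin":0},{"gripper":0.03,"slide":[0,0,0],"spin":0},{"gripper":0.03,"slide":[0,0,0],"spin":0},{"gripper":0.03,"slide":[0,0,0],"spin":0},{"gripper":0.03,"slide":[0,0,0],"spin":0},{"gripper":0.03,"slide":[0,0,0],"spin":0}], squeeze=25)

```text
time_s: 14.85
ee_pos: [0.4398, -0.092, 0.281]
eef_rot: [3.141, 0.0, 1.572]
force: [-2.0, 0.7, 5.8]
grip_width: 0.06
grip_force: 25.0
```

Request:
jog_arm(rows=[{"gripper":0.03,"slide":[0,0,-0.02],"spin":0},{"gripper":0.03,"slide":[0,0,-0.055],"spin":0},{"gripper":0.03,"slide":[0.02,0.01,-0.085],"spin":0},{"gripper":0.03,"slide":[0.045,0.035,-0.095],"spin":0},{"gripper":0.03,"slide":[0.056,0.07,-0.095],"spin":0},{"gripper":0.03,"slide":[0.057,0.11,-0.095],"spin":0},{"gripper":0.03,"slide":[0.057,0.15,-0.095],"spin":0},{"gripper":0.03,"slide":[0.057,0.18,-0.095],"spin":0}])

```text
time_s: 15.65
ee_pos: [0.6214, -0.0345, 0.3746]
eef_rot: [-3.14, -0.0, 1.572]
force: [-0.3, -0.2, -4.0]
grip_width: 0.0594
grip_force: 25.0
```

Request:
jog_arm(rows=[{"gripper":0.03,"slide":[0,0.01,0],"spin":0},{"gripper":0.03,"slide":[0,0.014,0],"spin":0},{"gripper":0.03,"slide":[0,0.014,0],"spin":0},{"gripper":0.03,"slide":[0,0.014,0],"spin":0}])

```text
time_s: 16.05
ee_pos: [0.6332, -0.0348, 0.3756]
eef_rot: [-3.141, -0.0, 1.572]
force: [-0.1, 0.0, -3.4]
grip_width: 0.0598
grip_force: 25.0
```

```bash
python3 chk.py 4 rack jar_large jar_medium jar_small
```

```text
{'time_s': np.float64(16.05), 'ee_pos': array([ 0.6332, -0.0348,  0.3756]), 'force': array([-0.1192,  0.0432, -3.412 ]), 'grip_width': np.float64(0.0598)}
side rack [ 6.37e-01  7.30e-03 -6.32e-02  4.00e-04]
side jar_large 0.66 536 [ 0.6327 -0.0342] [0.104 0.246] rms 0.0012
side jar_medium 0.56 485 [0.6396 0.0511] [0.022 0.145] rms 0.0011
side jar_small 0.9 387 [0.6459 0.1321] [0.026 0.125] rms 0.0012
scene rack [ 0.6369  0.0085 -0.0566  0.0014]
scene jar_large 0.88 679 [ 0.6344 -0.0338] [0.107 0.246] rms 0.0015
scene jar_medium 0.72 648 [0.6408 0.0517] [0.027 0.145] rms 0.0014
scene jar_small 0.7 526 [0.6454 0.1315] [0.02  0.125] rms 0.0013
```

View pics/side_4.png

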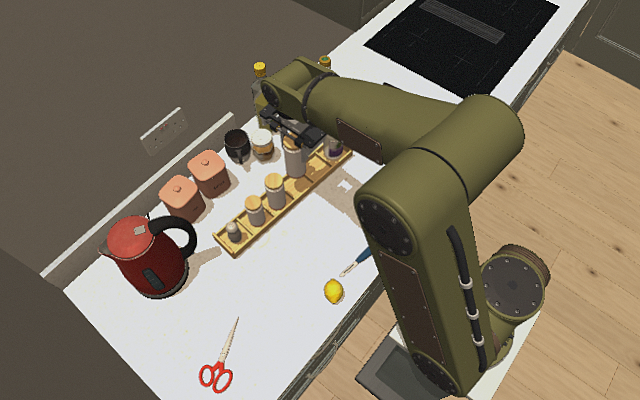

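The small (255,210) and medium (275,190) jars stand in their pockets, and the large jar hangs at (293,158) over its own. I lower it.

Request:
jog_arm(rows=[{"gripper":0.03,"slide":[0,0.001,0.02],"spin":0},{"gripper":0.03,"slide":[0,0.001,0.045],"spin":0},{"gripper":0.03,"slide":[0,0.001,0.065],"spin":0},{"gripper":0.03,"slide":[0,0.001,0.075],"spin":0},{"gripper":0.03,"slide":[0,0.001,0.08],"spin":0},{"gripper":0.03,"slide":[0,0.001,0.082],"spin":0},{"gripper":0.03,"slide":[0,0.001,0.083],"spin":0},{"gripper":0.03,"slide":[0,0.001,0.083],"spin":0}])

```text
time_s: 17.35
ee_pos: [0.6348, -0.0347, 0.2934]
eef_rot: [3.141, 0.0, 1.572]
force: [0.4, -0.3, -3.9]
grip_width: 0.0602
grip_force: 25.0
```

Request:
jog_arm(rows=[{"gripper":0.03,"slide":[0,0,0.001],"spin":0},{"gripper":0.03,"slide":[0,0,0.001],"spin":0},{"gripper":0.06,"slide":[0,0,0.001],"spin":0},{"gripper":0.094,"slide":[0,0,0.001],"spin":0},{"gripper":0.094,"slide":[0,0,0.001],"spin":0},{"gripper":0.094,"slide":[0,0,0.001],"spin":0},{"gripper":0.094,"slide":[0,0,0.001],"spin":0}])

```text
time_s: 18.05
ee_pos: [0.6347, -0.0347, 0.2917]
eef_rot: [3.142, -0.0, 1.572]
force: [-0.4, -0.3, -0.3]
grip_width: 0.0884
grip_force: 0.0
```

Request:
jog_arm(rows=[{"gripper":0.094,"slide":[0,0,-0.03],"spin":0},{"gripper":0.094,"slide":[0,0,-0.075],"spin":0},{"gripper":0.094,"slide":[0,0,-0.115],"spin":0},{"gripper":0.094,"slide":[0,-0.03,-0.13],"spin":0},{"gripper":0.094,"slide":[0,-0.075,-0.13],"spin":0},{"gripper":0.094,"slide":[-0.02,-0.115,-0.13],"spin":0},{"gripper":0.094,"slide":[-0.05,-0.15,-0.13],"spin":0},{"gripper":0.094,"slide":[-0.09,-0.18,-0.13],"spin":0}])

```text
time_s: 18.85
ee_pos: [0.453, -0.1248, 0.4219]
eef_rot: [3.141, 0.0, 1.574]
force: [0.1, -1.3, 1.4]
grip_width: 0.0937
grip_force: 0.0
```

Request:
jog_arm(rows=[{"gripper":0.094,"slide":[-0.03,-0.015,0],"spin":0},{"gripper":0.094,"slide":[-0.075,-0.03,0],"spin":0},{"gripper":0.094,"slide":[-0.115,-0.04,0],"spin":0},{"gripper":0.094,"slide":[-0.145,-0.042,0],"spin":0},{"gripper":0.094,"slide":[-0.155,-0.042,0],"spin":0},{"gripper":0.094,"slide":[-0.155,-0.042,0],"spin":0}])

```text
time_s: 19.45
ee_pos: [0.4129, -0.2806, 0.4214]
eef_rot: [-3.141, -0.0, 1.57]
force: [-0.0, 0.1, 0.0]
grip_width: 0.0941
grip_force: 0.0
```

```bash
python3 - <<'E'
from h import *
o=telemetry.get_obs(); print(o['ee_pos'],o['eef_rot'])
p,d=save('wrist','w2.png'); i=cams.camera_info('wrist');T=np.array(i['tool_from_camera'])
m,cf=masks('pepper_mill','wrist'); print(cf,m.sum() if m is not None else None)
from scipy.spatial.transform import Rotation as Ro
if m is not None:
    v,u=np.nonzero(m&(d>0)); xy=cv2.undistortPoints(np.stack([u,v],1).astype(float)[:,None],np.array(i['camera_matrix']),np.array([i['k1'],0,0,0.]))[:,0]
    z=d[v,u]; P=np.c_[xy*z[:,None],z]@T[:3,:3].T+T[:3,3]; P=Ro.from_euler('xyz',o['eef_rot']).apply(P)+o['ee_pos']
    for a,b in((.16,.18),(.14,.16),(.12,.14),(.1,.12),(.08,.1),(.06,.08),(.0,.04)):
        S=P[(P[:,2]>a)&(P[:,2]<b)]
        if len(S)>5: print(a,len(S),np.round(np.percentile(S,[2,98],axis=0)[:,:2],3).tolist())
E
```

```text
[ 0.41288826 -0.2805704   0.42138496] [-3.14125460e+00 -3.35277892e-04  1.57023353e+00]
0.64 4361
0.16 236 [[0.408, -0.279], [0.419, -0.269]]
0.14 2908 [[0.391, -0.295], [0.435, -0.253]]
0.12 123 [[0.395, -0.263], [0.431, -0.251]]
0.1 65 [[0.393, -0.263], [0.431, -0.252]]
0.06 226 [[0.394, -0.268], [0.431, -0.255]]
0.0 348 [[0.381, -0.342], [0.446, -0.25]]
```

View pics/w2.png

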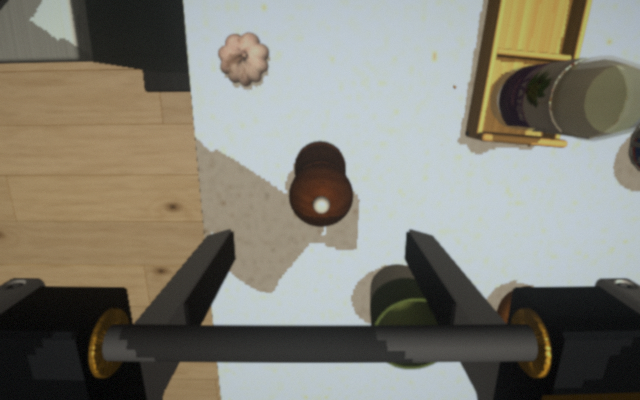

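The wrist view shows the mill head at (321,195) with its knob at (321,205), and a green mug near the right finger at (405,320). I check the clearance to the mug.

```bash
python3 - <<'E'
from h import *
from scipy.spatial.transform import Rotation as Ro
o=telemetry.get_obs();p,d=cams.camera('wrist'); i=cams.camera_info('wrist');T=np.array(i['tool_from_camera'])
v,u=np.nonzero(d>0); xy=cv2.undistortPoints(np.stack([u,v],1).astype(float)[:,None],np.array(i['camera_matrix']),np.array([i['k1'],0,0,0.]))[:,0]
z=d[v,u]; P=np.c_[xy*z[:,None],z]@T[:3,:3].T+T[:3,3]; P=Ro.from_euler('xyz',o['eef_rot']).apply(P)+o['ee_pos']
def box(P,l): 
    S=P[(P[:,2]>.02)&(P[:,2]<.18)&(P[:,0]>.44)&(P[:,0]<.56)&(P[:,1]<-.2)&(P[:,1]>-.48)]
    if len(S): print(l,len(S),np.round(np.percentile(S,[1,50,99],axis=0),3).tolist())
box(P,'wrist')
i=cams.camera_info('wrist')
for c in('side','scene'):
    p,d=cams.camera(c); box(cloud(c,d,d>0),c)
E
```

```text
wrist 2908 [[0.468, -0.473, 0.021], [0.499, -0.409, 0.061], [0.542, -0.392, 0.1]]
side 619 [[0.468, -0.474, 0.021], [0.506, -0.411, 0.065], [0.557, -0.376, 0.102]]
scene 750 [[0.466, -0.473, 0.022], [0.511, -0.41, 0.073], [0.556, -0.373, 0.1]]
```

Request:
jog_arm(rows=[{"gripper":0.094,"slide":[0.006,0,0.02],"spin":0},{"gripper":0.094,"slide":[0.006,0,0.05],"spin":0},{"gripper":0.094,"slide":[0.006,0,0.08],"spin":0},{"gripper":0.094,"slide":[0.006,0,0.11],"spin":0},{"gripper":0.094,"slide":[0.006,0,0.127],"spin":0},{"gripper":0.094,"slide":[0.006,0,0.133],"spin":0},{"gripper":0.094,"slide":[0.006,0,0.133],"spin":0}])

```text
time_s: 20.4
ee_pos: [0.4132, -0.2735, 0.2885]
eef_rot: [-3.141, -0.0, 1.573]
force: [0.3, -0.7, 0.5]
grip_width: 0.0942
grip_force: 0.0
```

Request:
jog_arm(rows=[{"gripper":0.02,"slide":[0,0,0],"spin":0},{"gripper":0.02,"slide":[0,0,0],"spin":0},{"gripper":0.02,"slide":[0,0,0],"spin":0},{"gripper":0.02,"slide":[0,0,0],"spin":0},{"gripper":0.02,"slide":[0,0,0],"spin":0},{"gripper":0.02,"slide":[0,0,0],"spin":0},{"gripper":0.02,"slide":[0,0,0],"spin":0}], squeeze=20)

```text
time_s: 21.1
ee_pos: [0.413, -0.274, 0.2887]
eef_rot: [3.141, 0.0, 1.572]
force: [-0.5, 0.1, 0.8]
grip_width: 0.0494
grip_force: 20.0
```

Request:
jog_arm(rows=[{"gripper":0.02,"slide":[0,0,-0.005],"spin":0},{"gripper":0.02,"slide":[0,0,-0.01],"spin":0},{"gripper":0.02,"slide":[0,0,-0.015],"spin":0},{"gripper":0.02,"slide":[0,0,-0.015],"spin":0}])

```text
time_s: 21.5
ee_pos: [0.413, -0.274, 0.3045]
eef_rot: [3.141, 0.001, 1.572]
force: [-0.3, -0.2, -1.3]
grip_width: 0.0494
grip_force: 19.9
```

```bash
python3 chk.py 5 jar_large; python3 - <<'E'
from h import *
a=cv2.imread('pics/side_5.png')[100:240,300:480]; b=cv2.imread('pics/scene_5.png')[100:240,300:480]
cv2.imwrite('pics/c5.png',cv2.resize(np.hstack([a,b]),None,fx=2.2,fy=2.2))
E
```

```text
{'time_s': np.float64(21.5), 'ee_pos': array([ 0.413 , -0.274 ,  0.3045]), 'force': array([-0.3462, -0.2215, -1.2941]), 'grip_width': np.float64(0.0494)}
side jar_large 0.82 707 [ 0.6347 -0.0341] [0.003 0.165] rms 0.009
scene jar_large 0.75 811 [ 0.636  -0.0337] [0.025 0.166] rms 0.0014
```

View pics/c5.png

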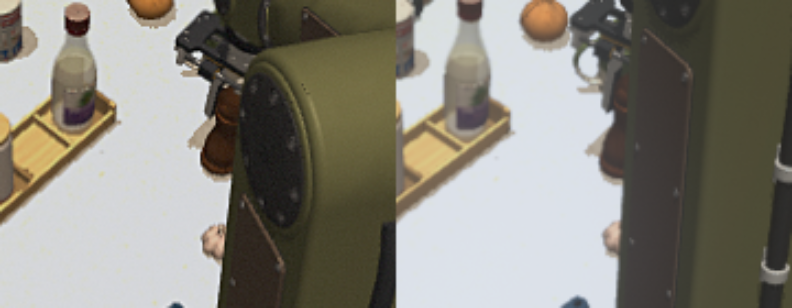

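The mill is held upright, hanging from the fingers at (225,125) in the left crop. I carry it in y first, then in x.

Request:
jog_arm(rows=[{"gripper":0.02,"slide":[0,0,-0.02],"spin":0},{"gripper":0.02,"slide":[0,0,-0.05],"spin":0},{"gripper":0.02,"slide":[0.015,0,-0.075],"spin":0},{"gripper":0.02,"slide":[0.045,0,-0.085],"spin":0},{"gripper":0.02,"slide":[0.08,0,-0.085],"spin":0},{"gripper":0.02,"slide":[0.115,0,-0.085],"spin":0},{"gripper":0.02,"slide":[0.14,0.015,-0.085],"spin":0},{"gripper":0.02,"slide":[0.156,0.04,-0.085],"spin":0}])

```text
time_s: 22.5
ee_pos: [0.4526, -0.1163, 0.389]
eef_rot: [3.141, 0.0, 1.572]
force: [-0.1, -1.5, -1.2]
grip_width: 0.0494
grip_force: 19.9
```

Request:
jog_arm(rows=[{"gripper":0.02,"slide":[0,0.035,0],"spin":0},{"gripper":0.02,"slide":[0,0.07,0],"spin":0},{"gripper":0.02,"slide":[0,0.105,0],"spin":0},{"gripper":0.02,"slide":[0,0.135,0],"spin":0},{"gripper":0.02,"slide":[0,0.158,0],"spin":0},{"gripper":0.02,"slide":[0,0.17,0],"spin":0},{"gripper":0.02,"slide":[0,0.176,0],"spin":0},{"gripper":0.02,"slide":[0,0.176,0],"spin":0}])

```text
time_s: 23.3
ee_pos: [0.629, -0.1177, 0.388]
eef_rot: [-3.141, -0.0, 1.572]
force: [-0.6, -0.3, -1.9]
grip_width: 0.0494
grip_force: 19.9
```

```bash
python3 chk.py 6 rack pepper_mill vinegar_bottle; python3 - <<'E'
from h import *
a=cv2.imread('pics/side_6.png')[60:220,240:420]; b=cv2.imread('pics/scene_6.png')[60:220,240:420]
cv2.imwrite('pics/c6.png',cv2.resize(np.hstack([a,b]),None,fx=2.2,fy=2.2))
E
```

```text
{'time_s': np.float64(23.3), 'ee_pos': array([ 0.629 , -0.1177,  0.388 ]), 'force': array([-0.65  , -0.3389, -1.922 ]), 'grip_width': np.float64(0.0494)}
side rack [ 6.389e-01  7.300e-03 -7.660e-02  5.000e-04]
side pepper_mill None
side vinegar_bottle 0.81 419 [ 0.6242 -0.2031] [0.027 0.159] rms 0.0014
scene rack [ 0.6366  0.0087 -0.057   0.001 ]
scene pepper_mill 0.7 581 [ 0.6322 -0.1253] [0.107 0.258] rms 0.0033
scene vinegar_bottle 0.93 699 [ 0.6268 -0.2029] [0.022 0.19 ] rms 0.0029
```

View pics/c6.png

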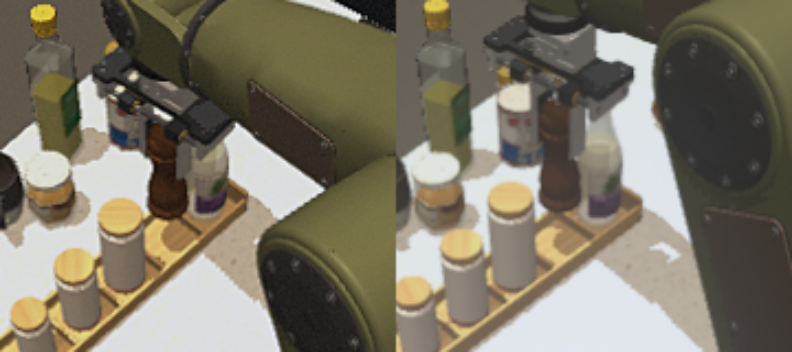

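The mill hangs upright (165,165) beside the bottle (210,175), clear of it. I lower it.

Request:
jog_arm(rows=[{"gripper":0.02,"slide":[0,0,0.02],"spin":0},{"gripper":0.02,"slide":[0,0,0.045],"spin":0},{"gripper":0.02,"slide":[0,0,0.065],"spin":0},{"gripper":0.02,"slide":[0,0,0.077],"spin":0},{"gripper":0.02,"slide":[0,0,0.083],"spin":0},{"gripper":0.02,"slide":[0,0,0.086],"spin":0},{"gripper":0.02,"slide":[0,0,0.087],"spin":0},{"gripper":0.02,"slide":[0,0,0.087],"spin":0}])

```text
time_s: 24.5
ee_pos: [0.6289, -0.1178, 0.3024]
eef_rot: [3.141, 0.0, 1.572]
force: [-0.4, -0.3, -2.9]
grip_width: 0.0493
grip_force: 19.9
```

Request:
jog_arm(rows=[{"gripper":0.02,"slide":[0,0,0.0005],"spin":0},{"gripper":0.02,"slide":[0,0,0.001],"spin":0},{"gripper":0.06,"slide":[0,0,0.001],"spin":0},{"gripper":0.094,"slide":[0,0,0.001],"spin":0},{"gripper":0.094,"slide":[0,0,0.001],"spin":0},{"gripper":0.094,"slide":[0,0,0.001],"spin":0},{"gripper":0.094,"slide":[0,0,0.001],"spin":0},{"gripper":0.094,"slide":[0,0,0.001],"spin":0}])

```text
time_s: 25.3
ee_pos: [0.6288, -0.1177, 0.3007]
eef_rot: [3.142, 0.0, 1.572]
force: [0.2, 0.8, 0.1]
grip_width: 0.0925
grip_force: 0.0
```

Request:
jog_arm(rows=[{"gripper":0.094,"slide":[0,0,-0.03],"spin":0},{"gripper":0.094,"slide":[0,0,-0.075],"spin":0},{"gripper":0.094,"slide":[0,0,-0.12],"spin":0},{"gripper":0.094,"slide":[0,0,-0.15],"spin":0},{"gripper":0.094,"slide":[0,-0.04,-0.16],"spin":0},{"gripper":0.094,"slide":[0,-0.09,-0.16],"spin":0},{"gripper":0.094,"slide":[0,-0.14,-0.16],"spin":0},{"gripper":0.094,"slide":[0,-0.19,-0.16],"spin":0}])

```text
time_s: 26.1
ee_pos: [0.4367, -0.1177, 0.4604]
eef_rot: [3.141, 0.0, 1.572]
force: [0.8, -0.3, 1.1]
grip_width: 0.0936
grip_force: 0.0
```

```bash
python3 chk.py 7 rack vinegar_bottle pepper_mill jar_large jar_medium jar_small salt_shaker
```

```text
{'time_s': np.float64(26.1), 'ee_pos': array([ 0.4367, -0.1177,  0.4604]), 'force': array([ 0.767 , -0.2571,  1.0885]), 'grip_width': np.float64(0.0936)}
side rack [ 0.6375  0.0077 -0.0628  0.0008]
side vinegar_bottle 0.95 822 [ 0.6262 -0.2049] [0.021 0.244] rms 0.0068
side pepper_mill 0.8 478 [ 0.6324 -0.1254] [0.02  0.176] rms 0.003
side jar_large 0.65 705 [ 0.6347 -0.0343] [0.02  0.165] rms 0.0012
side jar_medium 0.76 508 [0.6396 0.0508] [0.026 0.145] rms 0.001
side jar_small 0.71 349 [0.646  0.1322] [0.028 0.125] rms 0.0012
side salt_shaker 0.5 227 [0.655  0.2128] [0.023 0.104] rms 0.0017
scene rack [ 0.6365  0.0085 -0.0582  0.001 ]
scene vinegar_bottle 0.7 916 [ 0.6273 -0.2041] [0.021 0.243] rms 0.0057
scene pepper_mill 0.81 569 [ 0.634  -0.1253] [0.022 0.172] rms 0.0032
scene jar_large 0.68 852 [ 0.6362 -0.0337] [0.02  0.165] rms 0.0014
scene jar_medium 0.64 669 [0.6412 0.0518] [0.023 0.146] rms 0.0013
scene jar_small 0.71 523 [0.6455 0.1314] [0.021 0.126] rms 0.0012
scene salt_shaker 0.81 257 [0.6544 0.2151] [0.025 0.103] rms 0.0019
```

View pics/side_7.png

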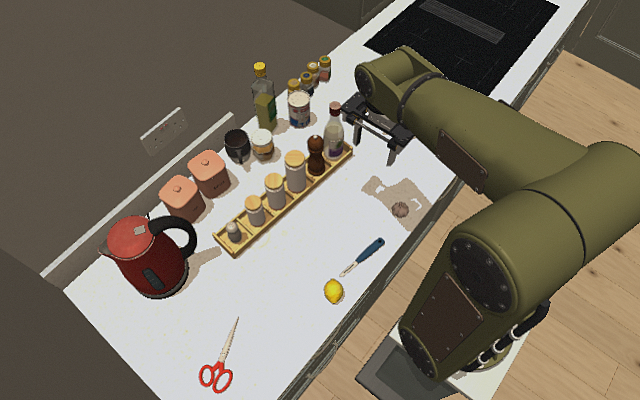

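The row falls from the bottle (334,130) through the mill (315,155) and jars (294,170), (274,190) and (255,210) to the shaker (233,231). All stand upright, the rack has not moved and the gripper is clear.

```bash
python3 -c "
from station import workorder
print(workorder.hand_in())"
```

```text
the job is handed in; nothing more can be done
None
```

The job is handed in after 26 s of robot time: the mill and the large, medium and small jars stand upright in their four pockets, stepping down from the bottle to the shaker. The rack did not move. No verdict was returned.

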